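# Hold the index pin of the decorating wheel clear

### The job

I want to turn the vase on the decorating wheel to its next panel and need both hands for it. Free the index plunger by turning the clamp's wing knob anticlockwise (seen from above) to its stop, so that its steel tongue swings off the plunger's collar; then pull the plunger's round knob straight up to its stop so that the pin is clear of the index hole. Finish while still holding it up there, do not let go, and leave the wheel, the vase and everything else on the table undisturbed.

Things in the scene. Friction and masses are not known exactly. Their poses are not given: they have to be found in the camera images.
- stand: Grey base of the decorating wheel, fixed. Origin on the wheel's upright spindle axis at table height; foot 310 x 230 x 18 mm. On its own -x side a bracket arm (x -205 to -123, y -120 to 20 mm, top 56 mm above the table) carries two upright controls; in this frame the plunger axis is at x -138, y 0 mm, the clamp axis at x -155, y -90 mm
- wheel (a joint): Turn of the steel wheel about the spindle, rad, 0 at the start. Rim of 300 mm diameter with index holes (top 40 mm above the table), head of 220 mm diameter (top 55 mm). The seated pin stops it from turning
- clamp_grip (a point): On the clamp knob's upright turning axis, inside its black wing, 98 mm above the table. The wing, to be pinched across its thickness, is 46 long, 14 thick, 34 mm high (74.5 to 108.5 mm above the table). Under it a flat steel tongue, 18 wide, 6 mm thick (top 74.5 mm above the table), reaches 84 mm from the axis, parallel to the wing. Site x axis: along wing and tongue, outward
- clamp (a joint): Turn of the clamp, rad, anticlockwise from above positive, stop at 1.3. Near 0 the tongue lies 1.5 mm above the plunger's collar and blocks its lift; past 0.7 it is well clear. Friction about 0.12 N m: it stays where left. At 0 the tongue points 1.384 rad anticlockwise of the stand's +x
- plunger_grip (a point): On the index plunger's upright axis, at mid height of its black pull knob, a plain upright cylinder of 28 mm diameter and 30 mm height (pin seated: 86 to 116 mm above the table, this point at 101 mm). Below it a 12 mm shaft and a 28 mm steel collar (62 to 67 mm above the table). The point rises with the plunger
- plunger (a joint): Lift of the index plunger, m, 0 seated in its hole, stop at 0.020. Sprung back down: 7 N at 0 rising to 12 N at the stop. The pin is 10 mm deep in the hole. It drops back when let go
- vase: White porcelain vase, loose, standing on the middle of the wheel; 172 mm high, widest diameter 100 mm; about about 0.6 kg; origin at the centre of its underside
- dish: small white porcelain bowl, 80 mm wide, 22 mm high, beside the stand; loose bystander, leave it alone
- brush: slim painting brush lying beside the stand, 210 mm long, 10 mm thick; loose bystander, leave it alone
- jar: white lidded porcelain jar, 66 mm wide, 85 mm high, beside the stand; loose bystander, leave it alone
- mug: blue mug, 76 mm wide, 85 mm high, handle at its own +y; loose bystander, leave it alone
- ink_dish: dark metal bowl, 96 mm wide, 28 mm high; loose bystander, leave it alone
- tape: yellow round tape measure lying flat, 70 mm wide, 24 mm high; loose bystander, leave it alone
- cup: small blue cup, 64 mm wide, 45 mm high; loose bystander, leave it alone
Not all that is in view belongs to the job. What is shaped like the vase but pink is not meant.

How it is judged:
By the outcome, as a careful person would: the job done as asked, in the order asked, and still so for the second after the job is handed in, while the arm keeps its last pose, push and grip.
It also fails if it takes over 45 s, if anything falls off the work surface, if the arm or the gripper's body presses on something with over 40 N, if the wrist force passes 120 N, or if a joint passes its speed limit or range.

### The arm

A 7-joint arm with a two-finger parallel gripper is mounted at the origin on the work surface. World frame = base frame: x ahead of the robot, y to its left, z up, the work surface at z = 0. Lengths are in m, angles in rad, forces in N, time in s.
With the tool pointing down it reaches from about 0.425 to 1.025 m from the base axis. Payload 3.6 kg.
Tool frame: the origin (TCP) lies on the centre line of the jaws, within the pads' length; the fingertips stand 8 mm ahead of it and the grasp point (between the pads) lies 11 mm behind it; z points along the fingers, y is the direction in which the jaws open and shut (so a half turn about z gives the same grasp; the last joint's range is limited). The gripper opens to 85 mm and grips with 20 to 120 N. Pads are 22 mm wide; open, the fingers measure 114 mm over their backs; the gripper's body (76 mm by 85 mm) begins 54 mm behind the grasp point. The pads swing forward as they close: fully open they stand 13 mm farther back than shut.
Start: joints at [1.022, 0.591, 0.048, 1.609, -0.033, 0.943, -0.034], TCP at [0.318, -0.651, 0.239] pointing down, gripper open.
Joint ranges: [-2.69, 2.69], [-0.47, 2.24], [-1.27, 1.36], [0.19, 2.51], [-1.53, 4.68], [0.08, 2.07], [-3.09, 3.09]. Speed limits (rad/s): [2.57, 2.57, 3.14, 3.14, 3.14, 3.14, 3.14].

### API

Orientations are given as [roll, pitch, yaw] about the fixed x, y, z axes, in that order (R = Rz(yaw) Ry(pitch) Rx(roll)).
In Python, from station import robot, vision, finder gives the robot as it stands.
- The arm moves only by the shell command python3 -m creep 'ROWS' [FORCE]. ROWS is JSON, one flat list of numbers, 7 for each row, row after row: the turn, a rotation vector about the tool's x, y, z in units of 5 degrees (1.0 is 5 degrees), then the shift along the tool's x, y, z in units of 50 mm (1.0 is 50 mm), then the gripper's target within -1 to 1 (shut at 1, half-way at 0, fully open at -1). In form: [ax, ay, az, x, y, z, grip, ax, ay, az, x, y, z, grip, ...]. A call has 1 to 5 rows; each row shifts and turns the commanded pose from where the row before left it, along the tool's axes as they then stand; what a row does not reach is not made up. A row lasts 1/10 s, in which the tool goes at most 50 mm and 8.59 degrees, less where a joint would pass 70% of its speed; a pose out of reach is approached as far as the arm can. A call is refused whole if a number of a shift passes 1 or a number of a turn 1, either way. A call with a gripper value outside its range is refused whole. The fingers move at their own pace and stop on an object; FORCE is the grip in N (left out, the last holds). Time passes only in rows, so rows that do not move let the fingers close. It gives the time, the measured TCP pose, the force and the opening at its end, in the units of the state.
- robot.get_state(): the state, without advancing time (a new reading comes with each control period).
- vision.capture(name): name is "side" or "top" or "wrist"; returns the picture (420x560x3 uint8, blue, green, red); there is no depth.
- vision.camera_model(name): a dict with "K" (3x3 intrinsics, pixels), "position" and "attitude" of the camera in the world. Camera axes: x right, y up, looking along -z (the intrinsics and any distortion apply to the point x, -y, -z); pixel columns grow to the right and rows downward; lengths in m; the calibration is good to about 2 mm. A picture is of the moment at which its call begins: read the wrist's pose just before it. camera_model takes no time and is no camera call; for the wrist camera it gives the pose at the moment of the call.
- robot.finish_job(): hands the job in, once; it reports no verdict.
Trained networks look in the newest picture that a camera, given by its name, has taken for a name from the list of things; names that differ only in an ending like _2 or _b are one class to them, and where a whole thing is asked for, a point or a joint stands for the part that bears it (a point fixed in the world has none). Each returns a list of dicts, best first, with "score" (0 to 1); they miss things now and then, are a little off and sometimes report something else, mostly with a low value. They report only what shows in the picture. A call takes as long as a camera call. They do not tell look-alikes from the thing itself.
- finder.find_in(camera, label): "uv" ([column, row] in pixels, amid what is visible of it).
The state is a dict: "time": time; "qpos": joint angles; "dq": joint speeds; "joint_torque": joint torques, N m; "tool_pos": TCP position; "eef_rot": TCP orientation; "ft_force": force on the tool from outside, world axes, zero at the start; "ft_torque": the same for the moment, N m; "width": opening from 0.0 (shut) to 1.0 (fully open).
Only numpy, scipy, OpenCV 4.12 (cv2) and the standard library are available. Lean on these libraries where they do the work, as an engineer would, in place of code of your own. Each camera call takes 0.05 s, during which the arm holds its last target. There are 200 camera calls.

## Working session

There is one attempt and no reset: what is moved stays moved. The work goes in short steps, Python scripts to look and compute and a shell command to move; the robot and the scene stay as the last step left them, time stands still between calls to the robot, and variables do not carry over. Pictures are saved under pics/ and viewed, about 8 in all and at most 12, crops included, and the job is handed in when it is done.

```bash
mkdir -p pics; ls; python3 - <<'E'
from station import robot, vision, finder
import cv2
s=robot.get_state();print({k:s[k] for k in('time','tool_pos','eef_rot','ft_force','width')})
for c in('side','top'):
    im=vision.capture(c);cv2.imwrite(f'pics/{c}0.png',im)
    m=vision.camera_model(c);print(c,m)
    for l in('stand','clamp_grip','plunger_grip','vase'):
        print(c,l,[(r['uv'],round(r['score'],2)) for r in finder.find_in(c,l)][:4])
a=cv2.imread('pics/top0.png')
E
```

```text
pics
{'time': 0.0, 'tool_pos': array([ 0.31811109, -0.65055953,  0.23813582]), 'eef_rot': array([-3.13934364e+00,  1.23821816e-04,  4.54858912e-01]), 'ft_force': array([ 0.08442091, -0.11327216, -0.81813104]), 'width': 1.0002449742506783}
side {'K': array([[455.39648312,   0.        , 279.3277613 ],
       [  0.        , 455.39648312, 210.12346337],
       [  0.        ,   0.        ,   1.        ]]), 'position': array([-0.40766052,  0.8207845 ,  1.00719163]), 'attitude': array([ 0.92094022,  0.02200064, -2.3221778 ])}
side stand [([251.3, 233.5], 0.97), ([301.5, 209.5], 0.31)]
side clamp_grip [([274.5, 199.1], 0.47), ([249.2, 231.6], 0.24)]
side plunger_grip []
side vase [([212.2, 305.6], 0.97), ([264.6, 289.7], 0.86), ([281.7, 157.6], 0.66), ([230.9, 199.6], 0.57)]
top {'K': array([[517.52635367,   0.        , 288.01545618],
       [  0.        , 517.52635367, 206.93709   ],
       [  0.        ,   0.        ,   1.        ]]), 'position': array([ 0.41649778, -0.01697437,  1.41501167]), 'attitude': array([ 0.05634491,  0.02507834, -1.58324166])}
top stand [([261.8, 186.9], 0.84)]
top clamp_grip [([306.9, 183.3], 0.64)]
top plunger_grip []
top vase [([177.6, 299.4], 0.94), ([235.3, 167.0], 0.82), ([127.2, 282.6], 0.78), ([377.6, 118.0], 0.6)]
```

View pics/top0.png

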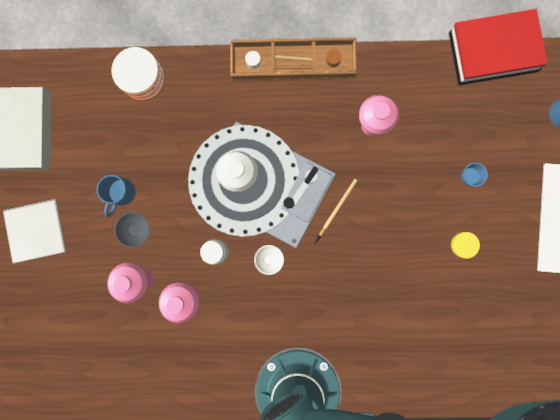

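View pics/side0.png

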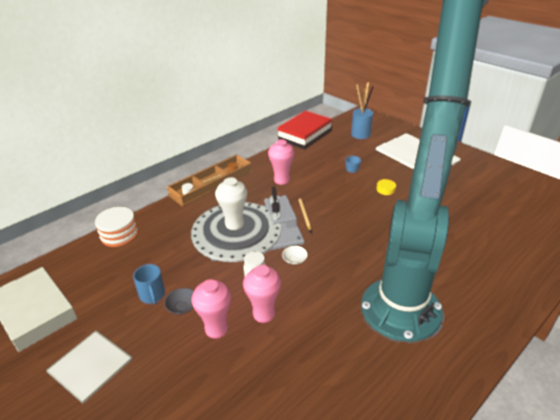

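The top view shows the wheel at about (243,180), the round plunger knob at (289,203) and the clamp wing at about (310,175). The white vase at (236,167) is the one meant; the pink ones at (127,283), (178,302) and (378,115) are look-alikes. Next I'll enlarge that area and measure it.

```bash
cat > h.py <<'E'
import numpy as np, cv2
from scipy.spatial.transform import Rotation as R
from station import robot, vision, finder
def cam(c): 
    m=vision.camera_model(c); return m['K'],np.array(m['position']),R.from_euler('xyz',m['attitude']).as_matrix()
def back(c,uv,z,M=None):
    K,p,A=M or cam(c); d=np.linalg.inv(K)@[uv[0],uv[1],1]; d=A@(d*[1,-1,-1]); return p+d*(z-p[2])/d[2]
def proj(c,X,M=None):
    K,p,A=M or cam(c); q=(A.T@(np.array(X)-p))*[1,-1,-1]; q=K@q; return q[:2]/q[2]
E
python3 - <<'E'
from h import *
im=cv2.imread('pics/top0.png')
g=im.max(2)
x0,y0,x1,y1=275,155,330,225
m=(g<60).astype('uint8'); n,l,st,ce=cv2.connectedComponentsWithStats(m)
for i in range(1,n):
    if 8<st[i,4]<600 and x0<ce[i][0]<x1 and y0<ce[i][1]<y1: print(st[i],ce[i],back('top',ce[i],.1))
# initial model from rough points
P=back('top',(289,203),.116);C=back('top',(310,175),.1085);W=back('top',(243,180),.04);print(P,C,W,np.linalg.norm(P-C),np.linalg.norm((P-W)[:2]))
crop=cv2.resize(im[120:250,180:350],None,fx=4.5,fy=4.5,interpolation=cv2.INTER_CUBIC);cv2.imwrite('pics/c1.png',crop)
E
```

```text
[305 167  12  16  69] [310.95652174 174.86956522] [ 0.57224292 -0.04449061  0.1       ]
[284 198   9  10  69] [288.4057971  202.56521739] [0.50223663 0.01395173 0.1       ]
[0.50007639 0.01209396 0.116     ] [ 0.57094122 -0.04188478  0.1085    ] [0.56835553 0.13612155 0.04      ] 0.0893967475192647 0.1415799608938489
```

View pics/c1.png

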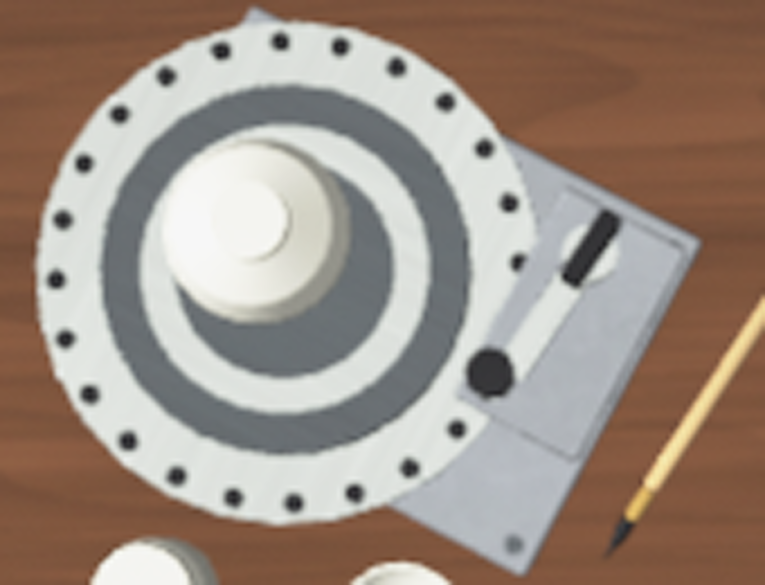

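```bash
cat > fit.py <<'E'
from h import *
from scipy.optimize import least_squares
L={'P':(-.138,0,.116),'C':(-.155,-.09,.1085),'W':(0,0,.04),'F':(-.155,-.115,.018)}
def world(p,X): c,s=np.cos(p[2]),np.sin(p[2]); return np.array([p[0]+c*X[0]-s*X[1],p[1]+s*X[0]+c*X[1],X[2]])
def fit(obs,p0=(.57,.136,1.08)):
    # obs: list of (cam model, local point, uv)
    f=lambda p:np.concatenate([proj('',world(p,X),M)-uv for M,X,uv in obs])
    r=least_squares(f,p0); return r.x,r.fun.reshape(-1,2)
E
python3 - <<'E'
from fit import *
M=cam('top')
obs=[(M,L['P'],(288.7,202.4)),(M,L['C'],(311.3,174.9)),(M,L['W'],(243.7,180.4))]
p,r=fit(obs);print(p,r.round(2))
print('P',world(p,L['P']),'C',world(p,L['C']),'wing',p[2]+1.384)
from h import robot
print(robot.get_state()['qpos'])
c=world(p,L['C']); s=robot.get_state(); T=R.from_euler('xyz',s['eef_rot'])
print('dtool/50mm',T.inv().apply(c-s['tool_pos'])/.05)
E
```

```text
[0.56739356 0.13400454 1.06857155] [[-0.08  0.25]
 [-0.   -0.2 ]
 [ 0.09 -0.05]]
P [0.50096356 0.01304564 0.116     ] C [ 0.5716664 -0.045179   0.1085   ] wing 2.4525715454534245
[ 1.02246734  0.59124315  0.04839699  1.60856968 -0.03332874  0.94269851
 -0.03369667]
dtool/50mm [ 9.87403276 -8.66425079  2.61578597]
```

```bash
for i in 1 ; do
python3 -m creep '[0,0,0,0.6,-0.53,0,-1, 0,0,0,0.6,-0.53,0,-1, 0,0,0,0.6,-0.53,0,-1, 0,0,0,0.6,-0.53,0,-1, 0,0,0,0.6,-0.53,0,-1]' 30
python3 -m creep '[0,0,0,0.6,-0.53,0,-1, 0,0,0,0.6,-0.53,0,-1, 0,0,0,0.6,-0.53,0,-1, 0,0,0,0.6,-0.53,0,-1, 0,0,0,0.6,-0.53,0,-1]'
python3 -m creep '[0,0,0,0.6,-0.53,0,-1, 0,0,0,0.6,-0.53,0,-1, 0,0,0,0.6,-0.53,0,-1, 0,0,0,0.6,-0.53,0,-1, 0,0,0,0.6,-0.53,0,-1]'
python3 -m creep '[0,0,1,0,0,0,-1, 0,0,1,0,0,0,-1, 0,0,1,0,0,0,-1, 0,0,1,0,0,0,-1, 0,0,1,0,0,0,-1]'
python3 -m creep '[0,0,1,0,0,0,-1, 0,0,1,0,0,0,-1, 0,0,1,0,0,0,-1, 0,0,1,0,0,0,-1, 0,0,1,0,0,0,-1]'
python3 -m creep '[0,0,1,0,0,0,-1, 0,0,1,0,0,0,-1, 0,0,1,0,0,0,-1, 0,0,0,0,0,0,-1]'
done
python3 - <<'E'
from fit import *
s=robot.get_state();print(s['qpos'],s['tool_pos'],s['eef_rot'])
M=cam('wrist');im=vision.capture('wrist');cv2.imwrite('pics/w1.png',im)
print(M)
for l in('clamp_grip','plunger_grip'): print(l,finder.find_in('wrist',l)[:3])
p=[0.56739356,0.13400454,1.06857155]
for k in L: print(k,proj('',world(p,L[k]),M))
E
```

```text
time: 1.0
tool_pos: [0.3956, -0.465, 0.2395]
eef_rot: [3.141, -0.0, 0.455]
ft_force: [0.4, -0.2, 0.7]
width: 1.002
time: 1.5
tool_pos: [0.4722, -0.2801, 0.2397]
eef_rot: [3.141, -0.0, 0.455]
ft_force: [0.0, -0.3, -0.6]
width: 1.002
time: 2.0
tool_pos: [0.5487, -0.0951, 0.2396]
eef_rot: [3.141, -0.001, 0.455]
ft_force: [0.8, -0.4, 0.3]
width: 1.005
time: 2.5
tool_pos: [0.5483, -0.0965, 0.2395]
eef_rot: [3.142, -0.001, 0.015]
ft_force: [-0.2, 0.7, 0.4]
width: 0.999
time: 3.0
tool_pos: [0.5483, -0.0965, 0.2396]
eef_rot: [-3.141, -0.001, -0.421]
ft_force: [0.4, -0.3, 0.5]
width: 1.001
time: 3.4
tool_pos: [0.5483, -0.0964, 0.2395]
eef_rot: [-3.142, -0.0, -0.679]
ft_force: [0.1, 0.6, -0.3]
width: 1.005
[-0.10117934  0.38872548  0.2555516   1.9999547  -0.13801402  0.76872202
 -2.01466594] [ 0.54825719 -0.09641038  0.23947724] [-3.14152079e+00 -4.30349450e-04 -6.79380285e-01]
(array([[363.20888226,   0.        , 279.72541663],
       [  0.        , 363.20888226, 209.58944902],
       [  0.        ,   0.        ,   1.        ]]), array([ 0.61060059, -0.14658099,  0.37446931]), array([[-0.62772481,  0.73960889,  0.24277615],
       [-0.77843445, -0.59594596, -0.19720096],
       [-0.00117011, -0.31277326,  0.9498271 ]]))
clamp_grip [{'uv': [214.8, 225.9], 'score': 0.69}]
plunger_grip [{'uv': [214.1, 313.8], 'score': 0.82}]
P [213.76507738 323.69163495]
C [209.95651493 217.36432097]
W [ 98.92668644 299.14126956]
F [220.79497692 163.57933249]
```

View pics/w1.png

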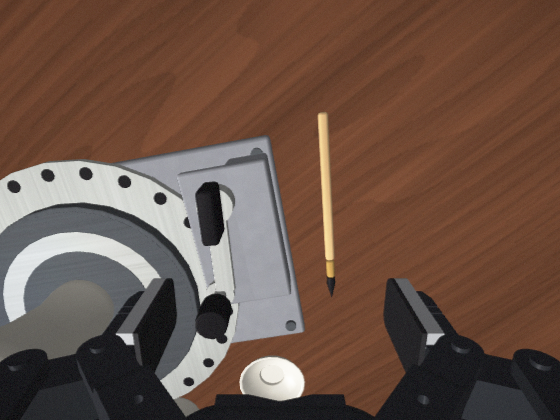

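The wrist view shows the wing at about (209,213) and the knob at (213,315), close to the predicted (210,217) and (214,324) for their top faces. I'll overlay the predicted outlines to check to the millimetre.

```bash
python3 - <<'E'
from fit import *
M=cam('wrist');im=cv2.imread('pics/w1.png')
p=[0.56739356,0.13400454,1.06857155]
x0,y0,f=160,160,4.5
c=cv2.resize(im[y0:y0+130*0+180-45,x0:x0+150],None,fx=f,fy=f,interpolation=cv2.INTER_CUBIC)
c=cv2.resize(im[150:350,160:270],None,fx=3,fy=3,interpolation=cv2.INTER_CUBIC); c=cv2.convertScaleAbs(c,alpha=1.6,beta=30)
u=np.array([np.cos(1.384),np.sin(1.384)]);v=np.array([-u[1],u[0]]);C=np.array([-.155,-.09])
def draw(pts,col):
    q=np.array([(proj('',world(p,X),M)-[160,150])*3 for X in pts]).round().astype(np.int32); cv2.polylines(c,[q],True,col,1)
draw([(*(C+a*.023*u+b*.007*v),.1085) for a,b in((1,1),(1,-1),(-1,-1),(-1,1))],(0,0,255))
draw([(-.138+.014*np.cos(t),.014*np.sin(t),.116) for t in np.linspace(0,6.28,30)],(0,255,0))
draw([(*(C+a*u+b*.009*v),.0745) for a,b in((.084,1),(.084,-1),(0,-1),(0,1))],(255,0,0))
draw([(X,Y,.056) for X,Y in((-.205,-.12),(-.123,-.12),(-.123,.02),(-.205,.02))],(0,255,255))
cv2.imwrite('pics/w1c.png',c)
E
```

```text
(no output)
```

View pics/w1c.png

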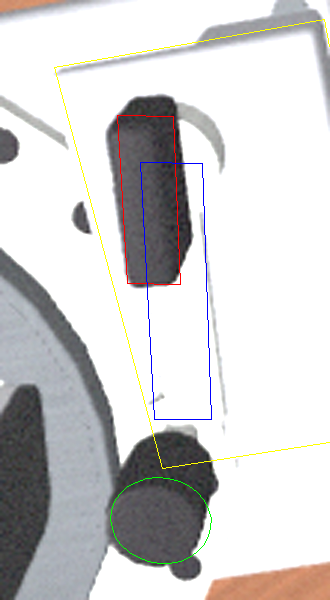

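The stand, plunger and wing centre fit to about 1 mm. The wing and tongue are turned about 0.08 rad anticlockwise of the zero line, so I'll aim for yaw ≈ -0.61.

```bash
python3 - <<'E'
from fit import *
s=robot.get_state();T=R.from_euler('xyz',[np.pi,0,-0.609])
print(T.inv().apply(np.array([.5714,-.0453,.087])-s['tool_pos'])/.05)
E
```

```text
[-0.2045981  -1.10456555  3.04828186]
```

```bash
python3 -m creep '[0,0,-0.8,0,0,0,-1, 0,0,0,-0.1,-0.55,0,-1, 0,0,0,-0.1,-0.55,0,-1, 0,0,0,0,0,0.5,-1, 0,0,0,0,0,0.5,-1]'
python3 -m creep '[0,0,0,0,0,0.5,-1, 0,0,0,0,0,0.5,-1, 0,0,0,0,0,0.4,-0.2, 0,0,0,0,0,0,-0.2, 0,0,0,0,0,0,-0.2]'
python3 - <<'E'
from fit import *
s=robot.get_state();print(s['tool_pos'],s['eef_rot'])
T=R.from_euler('xyz',s['eef_rot']);print(T.inv().apply(np.array([.5714,-.0453,.087])-s['tool_pos'])/.05)
cv2.imwrite('pics/w2.png',vision.capture('wrist'))
E
```

```text
time: 4.05
tool_pos: [0.5729, -0.0443, 0.1895]
eef_rot: [-3.139, -0.002, -0.606]
ft_force: [-0.8, -0.0, 0.0]
width: 0.999
time: 4.55
tool_pos: [0.5715, -0.0458, 0.1194]
eef_rot: [3.142, 0.0, -0.609]
ft_force: [-0.5, 0.1, 0.2]
width: 0.606
[ 0.57154508 -0.04584719  0.11940276] [ 3.14150771e+00  2.74171509e-04 -6.09467344e-01]
[-0.00846607 -0.00736739  0.64805689]
```

View pics/w2.png

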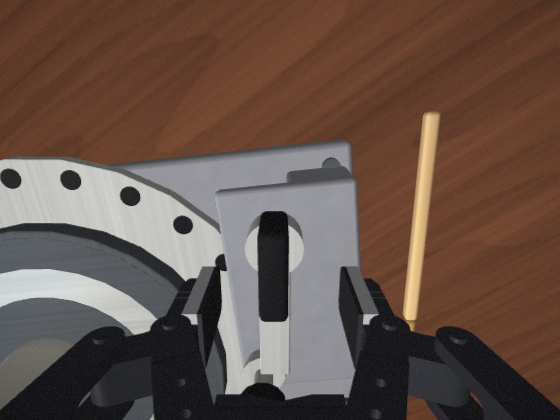

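The jaws are aligned with the wing. It sits about 6 px (2 mm) left of the jaws' midline at column 280, so I'll shift -0.04 in y, descend and grip.

```bash
python3 -m creep '[0,0,0,0,-0.04,0,-0.2, 0,0,0,0,0,0.35,-0.2, 0,0,0,0,0,0.28,-0.2, 0,0,0,0,0,0,0.2, 0,0,0,0,0,0,0.4]' 40
python3 -m creep '[0,0,0,0,0,0,0.6, 0,0,0,0,0,0,0.8, 0,0,0,0,0,0,1, 0,0,0,0,0,0,1, 0,0,0,0,0,0,1]' 40
python3 -c "
from station import robot
s=robot.get_state();print(s['ft_force'],s['ft_torque'],s['tool_pos'],s['qpos'])"
```

```text
time: 5.1
tool_pos: [0.5725, -0.0441, 0.0878]
eef_rot: [3.141, 0.0, -0.61]
ft_force: [-0.1, 0.2, 0.3]
width: 0.303
time: 5.6
tool_pos: [0.5735, -0.0435, 0.0885]
eef_rot: [-3.14, -0.001, -0.609]
ft_force: [1.0, 2.2, 6.1]
width: 0.15
[1.00266609 2.20683538 6.06001134] [ 0.42825132 -0.02873589 -0.01139556] [ 0.57351814 -0.04351096  0.08852295] [-0.11318611  0.62490578  0.15434467  2.0560247  -0.20022864  0.47254889
 -1.98913472]
```

```bash
python3 -m creep '[0,0,0,0,-0.02,-0.02,1, 0,0,-0.8,0,0,0,1, 0,0,-0.8,0,0,0,1, 0,0,-0.8,0,0,0,1, 0,0,-0.8,0,0,0,1]' 40
python3 -c "
from station import robot
s=robot.get_state();print(s['ft_force'],s['ft_torque'],s['tool_pos'],s['qpos'][6])"
```

```text
time: 6.1
tool_pos: [0.5737, -0.0431, 0.0886]
eef_rot: [-3.141, -0.001, -0.329]
ft_force: [2.2, 1.5, -0.5]
width: 0.16
[ 2.18314376  1.53796548 -0.51764626] [ 0.25989663 -0.44463314 -0.16316285] [ 0.5736969  -0.04310476  0.08855135] -1.8020419823164275
```

```bash
python3 -m creep '[0,0,-1,0,0,0,1, 0,0,-1,0,0,0,1, 0,0,-1,0,0,0,1, 0,0,-1,0,0,0,1, 0,0,-1,0,0,0,1]' 40
python3 -m creep '[0,0,-1,0,0,0,1, 0,0,-1,0,0,0,1, 0,0,-1,0,0,0,1, 0,0,-1,0,0,0,1, 0,0,-0.5,0,0,0,1]' 40
python3 -c "
from station import robot
s=robot.get_state();print(s['ft_force'],s['ft_torque'],s['tool_pos'],s['qpos'][6])"
```

```text
time: 6.6
tool_pos: [0.5738, -0.0425, 0.0885]
eef_rot: [-3.141, -0.001, 0.109]
ft_force: [1.6, 3.3, -1.2]
width: 0.155
time: 7.1
tool_pos: [0.5737, -0.0419, 0.0886]
eef_rot: [-3.141, -0.002, 0.501]
ft_force: [0.9, 3.8, -1.1]
width: 0.155
[ 0.87374228  3.80716437 -1.13498616] [ 0.74275911 -0.40775726 -0.11459014] [ 0.57367964 -0.0418996   0.08856394] -1.2399922872840716
```

```bash
python3 -m creep '[0,0,-0.5,0,0,0,1, 0,0,-0.4,0,0,0,1, 0,0,-0.3,0,0,0,1, 0,0,0,0,0,0,1]' 40
python3 -c "
from station import robot
s=robot.get_state();print(s['ft_force'],s['ft_torque'],s['tool_pos'],s['qpos'][6])"
python3 -m creep '[0,0,-0.4,0,0,0,1, 0,0,-0.3,0,0,0,1, 0,0,0,0,0,0,1]' 40
python3 -c "
from station import robot
s=robot.get_state();print(s['ft_force'],s['ft_torque'],s['tool_pos'],s['qpos'][6])"
```

```text
time: 7.5
tool_pos: [0.5736, -0.0417, 0.0886]
eef_rot: [-3.141, -0.002, 0.605]
ft_force: [2.0, 4.2, -1.6]
width: 0.155
[ 2.03400288  4.15346753 -1.58361695] [ 0.93721851 -0.40108634  0.06680225] [ 0.5735724  -0.04172028  0.08855669] -1.168237499626088
time: 7.8
tool_pos: [0.5736, -0.0417, 0.0886]
eef_rot: [-3.139, -0.003, 0.657]
ft_force: [1.6, 5.5, -1.1]
width: 0.156
[ 1.58781095  5.54738012 -1.13712492] [ 1.16571426 -0.42400976 -1.33012197] [ 0.57356536 -0.04171396  0.0885948 ] -1.1302692656170008
```

The torque jumped to -1.3 N m at yaw 0.657, so the clamp is at its stop. I'll release, rise, turn to yaw 0 and move above the plunger.

```bash
python3 -m creep '[0,0,0.2,0,0,0,0.2, 0,0,0,0,0,0,0, 0,0,0,0,0,0,-0.2, 0,0,0,0,0,0,-0.2, 0,0,0,0,0,-0.3,-0.2]'
python3 -m creep '[0,0,0,0,0,-0.6,-0.2, 0,0,0,0,0,-0.6,-0.3, 0,0,1,0,0,0,-0.3, 0,0,1,0,0,0,-0.3, 0,0,1,0,0,0,-0.3]'
python3 -m creep '[0,0,1,0,0,0,-0.3, 0,0,1,0,0,0,-0.3, 0,0,1,0,0,0,-0.3, 0,0,1,0,0,0,-0.3, 0,0,0.4,0,0,0,-0.3]'
python3 -m creep '[0,0,0,-0.47,-0.38,0,-0.3, 0,0,0,-0.47,-0.38,0,-0.3, 0,0,0,-0.47,-0.38,0,-0.3, 0,0,0,0,0,0,-0.3]'
python3 - <<'E'
from fit import *
s=robot.get_state();print(s['tool_pos'],s['eef_rot'],s['qpos'])
M=cam('wrist');im=vision.capture('wrist');cv2.imwrite('pics/w3.png',im)
p=[0.56739356,0.13400454,1.06857155]
for k in L: print(k,proj('',world(p,L[k]),M))
vision.capture('top');print(finder.find_in('wrist','plunger_grip')[:2])
E
```

```text
time: 8.3
tool_pos: [0.5714, -0.0437, 0.1027]
eef_rot: [-3.139, 0.004, 0.647]
ft_force: [0.2, -0.1, 0.9]
width: 0.599
time: 8.8
tool_pos: [0.5734, -0.0435, 0.1655]
eef_rot: [3.141, -0.002, 0.381]
ft_force: [-0.4, -0.3, -0.7]
width: 0.651
time: 9.3
tool_pos: [0.5733, -0.0432, 0.1649]
eef_rot: [3.142, -0.001, -0.0]
ft_force: [-0.8, 0.6, 0.5]
width: 0.648
time: 9.7
tool_pos: [0.4984, 0.0164, 0.164]
eef_rot: [-3.141, 0.004, 0.007]
ft_force: [-0.2, 0.5, -0.9]
width: 0.65
[0.49838871 0.01638166 0.1640019 ] [-3.14050264  0.00442767  0.00681843] [-0.09012349  0.42636112 -0.04240208  2.170854    0.03048455  0.5491857
 -1.71878912]
P [286.70616859 239.72521281]
C [404.10793452 105.12910525]
W [109.86580086 105.17702117]
F [383.83024064  68.14686826]
[{'uv': [280.5, 227.5], 'score': 0.97}, {'uv': [43.0, 106.9], 'score': 0.73}]
```

View pics/w3.png

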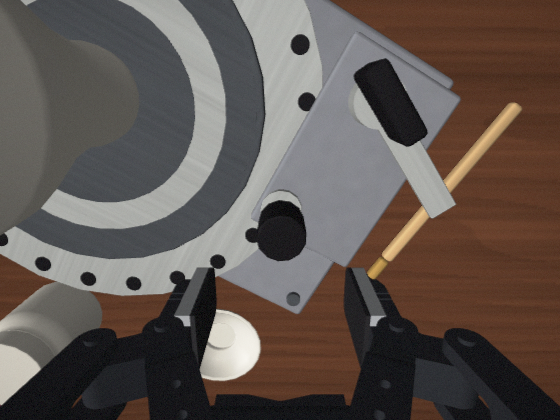

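```bash
python3 -c "
from station import robot
s=robot.get_state();print(s['tool_pos'],s['eef_rot'])"
python3 -m creep '[0,0,0,0,0.03,0,-0.3, 0,0,0,0,0,0.2,-0.3, 0,0,0,0,0,0,-0.3]'
```

```text
[0.50359143 0.01341074 0.16449899] [ 3.14153253e+00 -2.03384604e-03  1.40918082e-03]
time: 10.15
tool_pos: [0.5023, 0.0114, 0.1526]
eef_rot: [3.141, 0.002, -0.0]
ft_force: [-0.1, -0.5, 0.1]
width: 0.651
```

```bash
python3 -m creep '[0,0,0,0,-0.06,0,-0.3, 0,0,0,0,0,0,-0.3, 0,0,0,0,0,0,-0.3]'
python3 - <<'E'
from fit import *
s=robot.get_state();print(s['tool_pos'],s['eef_rot'])
M=cam('wrist');im=vision.capture('wrist')
p=[0.56739356,0.13400454,1.06857155]
q=[proj('',world(p,(-.138+.014*np.cos(t),.014*np.sin(t),.116)),M) for t in np.linspace(0,6.28,30)]
print(proj('',world(p,L['P']),M))
im=cv2.convertScaleAbs(im,alpha=1.5,beta=25)
c=im[150:350,150:410];c=cv2.resize(c,None,fx=3,fy=3,interpolation=cv2.INTER_CUBIC)
cv2.polylines(c,[((np.array(q)-[150,150])*3).round().astype(np.int32)],True,(0,255,0),1)
cv2.imwrite('pics/w4.png',c)
E
```

```text
time: 10.45
tool_pos: [0.5027, 0.0153, 0.1538]
eef_rot: [-3.142, -0.0, 0.001]
ft_force: [0.6, -0.3, 0.0]
width: 0.646
[0.50267083 0.01533615 0.15378963] [-3.14154140e+00 -3.04511689e-05  1.39072944e-03]
[284.91392091 255.30631685]
```

View pics/w4.png

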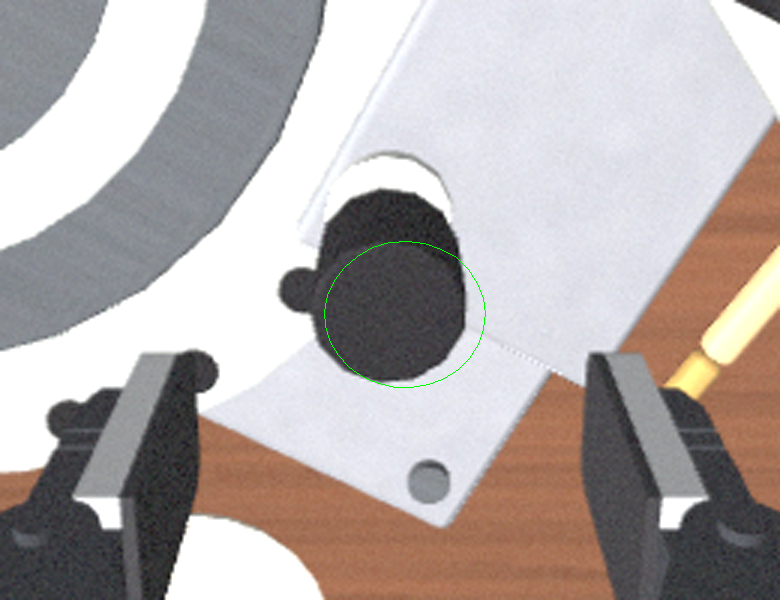

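The knob is centred between the jaws (x 390 against 391), so I'll descend and grip it.

```bash
python3 -m creep '[0,0,0,-0.02,0,0.4,-0.3, 0,0,0,0,0,0.4,-0.3, 0,0,0,0,0,0.3,-0.3, 0,0,0,0,0,0.17,-0.3, 0,0,0,0,0,0,-0.1]' 70
python3 -m creep '[0,0,0,0,0,0,0.2, 0,0,0,0,0,0,0.5, 0,0,0,0,0,0,1, 0,0,0,0,0,0,1, 0,0,0,0,0,0,1]' 70
python3 -c "
from station import robot
s=robot.get_state();print(s['ft_force'],s['ft_torque'],s['tool_pos'],s['eef_rot'])"
```

```text
time: 11.0
tool_pos: [0.501, 0.0152, 0.0895]
eef_rot: [3.141, 0.002, 0.001]
ft_force: [-0.2, -0.4, -0.2]
width: 0.552
time: 11.5
tool_pos: [0.5021, 0.0157, 0.0912]
eef_rot: [-3.141, -0.001, 0.001]
ft_force: [-1.5, 2.0, 6.4]
width: 0.312
[-1.50375674  2.00921803  6.4231905 ] [ 0.3394291   0.29056075 -0.05571233] [0.50209341 0.01568368 0.09117096] [-3.14100242e+00 -1.44749904e-03  1.41028387e-03]
```

```bash
python3 -m creep '[0,0,0,0,0,-0.08,1, 0,0,0,0,0,-0.08,1, 0,0,0,0,0,-0.08,1, 0,0,0,0,0,-0.06,1, 0,0,0,0,0,0,1]' 70
python3 -m creep '[0,0,0,0,0,-0.05,1, 0,0,0,0,0,-0.04,1, 0,0,0,0,0,0,1]' 70
```

```text
time: 12.0
tool_pos: [0.502, 0.0156, 0.1054]
eef_rot: [-3.141, -0.001, 0.001]
ft_force: [3.0, 2.9, -11.3]
width: 0.312
time: 12.3
tool_pos: [0.502, 0.0157, 0.1097]
eef_rot: [-3.141, -0.001, 0.001]
ft_force: [4.3, 4.1, -12.8]
width: 0.311
```

```bash
python3 -m creep '[0,0,0,0,0,-0.03,1, 0,0,0,0,0,0,1]' 70
python3 -m creep '[0,0,0,0,0,-0.03,1, 0,0,0,0,0,0,1]' 70
python3 -m creep '[0,0,0,0,0,-0.03,1, 0,0,0,0,0,0,1]' 70
```

```text
time: 12.5
tool_pos: [0.502, 0.0157, 0.1111]
eef_rot: [-3.141, -0.001, 0.001]
ft_force: [4.7, 3.1, -12.3]
width: 0.311
time: 12.7
tool_pos: [0.5019, 0.0156, 0.1114]
eef_rot: [-3.141, -0.001, 0.002]
ft_force: [7.0, 3.5, -23.7]
width: 0.309
time: 12.9
tool_pos: [0.5019, 0.0156, 0.1115]
eef_rot: [-3.141, -0.001, 0.002]
ft_force: [9.2, 3.8, -36.9]
width: 0.307
```

The plunger stopped at z 0.1115, 20.3 mm up, and the force then rose steeply, so it is at its stop. I'll ease the pull slightly and check.

```bash
python3 -m creep '[0,0,0,0,0,0.03,1, 0,0,0,0,0,0,1, 0,0,0,0,0,0,1, 0,0,0,0,0,0,1]' 70
python3 - <<'E'
from h import *
a=cv2.imread('pics/side0.png');b=vision.capture('side')
t=vision.capture('top');
cv2.imwrite('pics/end.png',np.hstack([b[100:350,100:420],t[80:330,80:400]]))
for l in ('vase','brush','dish'):
    r=finder.find_in('side',l);print(l,[(x['uv'],round(x['score'],2)) for x in r[:4]])
s=robot.get_state();print(s['ft_force'],s['tool_pos'],s['width'])
E
```

```text
time: 13.3
tool_pos: [0.502, 0.0157, 0.1114]
eef_rot: [-3.141, -0.001, 0.002]
ft_force: [5.7, 4.0, -24.3]
width: 0.306
vase [([265.6, 290.0], 0.91), ([209.8, 304.6], 0.91), ([232.8, 199.0], 0.82), ([276.2, 205.8], 0.67)]
brush [([304.9, 212.2], 0.45)]
dish [([180.1, 304.5], 0.16)]
[  6.20276657   3.04734356 -23.7852171 ] [0.50196256 0.01565039 0.11140497] 0.30438373431818067
```

View pics/end.png

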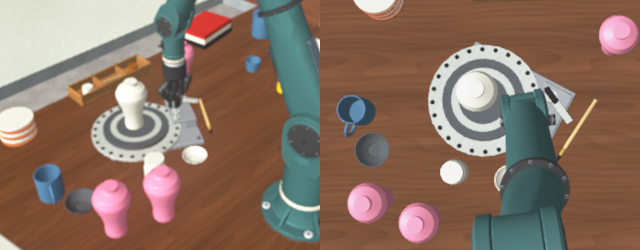

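```bash
python3 -m creep '[0,0,0,0,0,0.01,1, 0,0,0,0,0,0,1, 0,0,0,0,0,0,1, 0,0,0,0,0,0,1, 0,0,0,0,0,0,1]' 70
python3 -m creep '[0,0,0,0,0,0,1, 0,0,0,0,0,0,1, 0,0,0,0,0,0,1, 0,0,0,0,0,0,1, 0,0,0,0,0,0,1]' 70
```

```text
time: 14.05
tool_pos: [0.502, 0.0157, 0.1114]
eef_rot: [-3.141, -0.001, 0.002]
ft_force: [6.2, 3.6, -19.8]
width: 0.304
time: 14.55
tool_pos: [0.502, 0.0156, 0.1114]
eef_rot: [-3.141, -0.001, 0.001]
ft_force: [4.4, 3.5, -18.7]
width: 0.309
```

The hold is steady at 19 to 20 N, above the spring's 12 N, and nothing is slipping. I'm handing in.

```bash
python3 -c "
from station import robot
print(robot.finish_job())"
```

```text
the job is handed in; nothing more can be done
None
```

The plunger is being held up at its stop, the clamp is open, and I handed the job in at about 14.6 s without letting go.

- **Clamp:** I turned the wing anticlockwise until the torque jumped from about 0.1 to 1.3 N m, at the angle expected for the 1.3 rad stop. A wrist picture afterwards showed the tongue well off the collar. The clamp had started about 0.08 rad past its zero line, so I lined the jaws up to that.
- **Plunger:** I gripped the knob with 70 N and pulled it straight up. The pull was about 12 N until 20 mm of lift, then rose steeply to 37 N with no more travel, which is the stop. I eased it to about 19 N, and height, force and opening stayed steady over the last second.
- **Surroundings:** In the final side and top pictures the vase and wheel look unmoved, as do the bystanders in view. The arm hides part of the small dish, so I couldn't fully check it. The "dish" finder gave only a low-score hit (0.16), on something else.
- **Disagreements:** The vision-derived positions were 2–4 mm off what the jaws met. I corrected for this from the wrist pictures before each grasp.

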